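# Sort the stripped-bike parts into the salvage trays

### The arm

A 7-joint arm with a two-finger parallel gripper is mounted at the origin on the work surface. World frame = base frame: x ahead of the robot, y to its left, z up, the work surface at z = 0. Lengths are in m, angles in degrees, forces in N, time in s.
With the tool pointing down it reaches from about 0.4 to 0.9 m from the base axis. Payload 5.5 kg.
Tool frame: the origin (TCP) lies between the finger pads; the fingertips stand 22 mm ahead of it and the grasp point (between the pads) lies 3 mm ahead of it; z points along the fingers, x is the direction in which the jaws open and shut, and the axes are right-handed (so a half turn about z gives the same grasp; the last joint's range is limited). The gripper opens to 85 mm and grips with 20 to 120 N. Pads are 22 mm wide; open, the fingers measure 114 mm over their backs; the gripper's body (76 mm by 85 mm) begins 54 mm behind the grasp point. The pads swing forward as they close: fully open they stand 13 mm farther back than shut.
Start: joints at [-51.612, 28.699, -24.465, 88.831, 12.651, 65.22, -12.049], TCP at [0.257, 0.597, 0.253] pointing down, gripper open.
Joint ranges: [-164.97, 164.97], [-17.58, 116.51], [-87.97, 89.64], [11.32, 138.91], [-80.73, 260.73], [10.89, 115.49], [-147.41, 147.41]. Speed limits (degrees/s): [147.25, 147.25, 180, 180, 180, 180, 180].

### API

Orientations are given as a 3x3 rotation matrix whose columns are the frame's x, y, z axes.
In Python, from cell import get_state, capture, calibration, job_done gives the robot as it stands.
- The arm moves only by the shell command python3 -m pendant 'ROWS' [FORCE]. ROWS is a JSON object of lists of equal length, an entry for each row: "gripper": the opening, from 0 (shut) to 1 (fully open); "offset": the shift along the world's x, y, z in cm, a list of three; "angular": the turn, a rotation vector about the world's x, y, z in degrees, a list of three. A call has 1 to 5 rows; each row shifts and turns the pose as measured when the row begins; what a row does not reach is not made up. A row lasts 1/8 s, in which the tool goes at most 62.5 mm and 10.7 degrees, less where a joint would pass 70% of its speed; a pose out of reach is approached as far as the arm can. A call is refused whole if a number of a shift passes 6.25 or a number of a turn 10.7, either way. A call with a gripper value outside its range is refused whole. The fingers move at their own pace and stop on an object; FORCE is the grip in N (left out, the last holds). Time passes only in rows, so rows that do not move let the fingers close. It gives the time, the measured TCP pose, the force and the opening at its end, in the units of the state.
- get_state(): the state, without advancing time (a new reading comes with each control period).
- capture(name): name is "scene" or "top"; returns the picture (384x512x3 uint8, red, green, blue); there is no depth.
- calibration(name): a dict with "K" (3x3 intrinsics, pixels), "R" (3x3) and "t" (3): a world point X has camera coordinates R X + t. Camera axes: x right, y down, z forward; pixel columns grow to the right and rows downward; lengths in m; the calibration is good to about 2 mm. A picture is of the moment at which its call begins. calibration takes no time and is no camera call.
- job_done(): hands the job in, once; it reports no verdict.
The state is a dict: "time_s": time; "q": joint angles; "qd": joint speeds; "joint_efforts": joint torques, N m; "position": TCP position; "orientation": TCP orientation; "contact_force": force on the tool from outside, world axes, zero at the start; "ft_torque": the same for the moment, N m; "grip_width": finger opening in m.
Only numpy, scipy, OpenCV 4.12 (cv2) and the standard library are available. Lean on these libraries where they do the work, as an engineer would, in place of code of your own. Each camera call takes 0.05 s, during which the arm holds its last target.

### The job

Sort the parts stripped from a children's bike into the grey salvage trays: both pedals go in the wide rectangular tray, the crank arm in the narrow rectangular tray and the freewheel in the round tin. Lay each part flat on the floor of its tray, the pedals beside one another and not one on the other. Leave the bicycle bell, the oil bottle and the grease tin standing where they are.

Things in the scene. Friction and masses are not known exactly. Their poses are not given: they have to be found in the camera images.
- pedal_a_mid (a point): one of two identical children's-bike pedals: black ribbed rubber block with steel end plates, 70 long (its x) x 50 wide (its y) x 24 high, lying flat, with a 14 diameter steel spindle sticking out a further 22 from its +x end at mid-height. This point is the centre of the block, 12 above its underside; z up. Loose, about 0.13 kg. Sizes in mm. Grasp it across the 50 mm width.
- pedal_b_mid (a point): the other pedal: one of two identical children's-bike pedals: black ribbed rubber block with steel end plates, 70 long (its x) x 50 wide (its y) x 24 high, lying flat, with a 14 diameter steel spindle sticking out a further 22 from its +x end at mid-height. This point is the centre of the block, 12 above its underside; z up. Loose, about 0.13 kg. Sizes in mm. Grasp it across the 50 mm width.
- crank_mid (a point): aluminium crank arm lying flat, 132 mm long overall along its x: a bar 22 mm wide (its y) and 16 mm high, with a round boss 34 mm across and 20 mm high at its -x end (51 mm from this point) and a round eye 26 mm across and 16 mm high at its +x end (51 mm from this point). This point is the middle of the bar, 8 mm above its underside; z up. Loose, 0.1 to 0.23 kg. Grasp the bar across its 22 mm width.
- freewheel_mid (a point): freewheel: a steel toothed disc 56 mm across (60 over the tooth tips) and 5 mm thick, half-way up a dark steel round body 42 mm across and 18 mm high, lying flat. This point is its centre, 9 mm above its underside; z is its axis. Loose, about 0.15 kg. Grasp it across the toothed disc, in any direction.
- wide_tray: wide rectangular open grey tray, for the two pedals: outside 150 (its x) x 200 (its y) x 28 mm high, walls and floor 4 mm thick. Fixed to the bench. Origin: centre of its underside, on the bench top; z up.
- narrow_tray: narrow rectangular open grey tray, for the crank arm: outside 95 (its x) x 210 (its y) x 28 mm high, walls and floor 4 mm thick. The crank lies along its y. Fixed to the bench. Origin: centre of its underside, on the bench top; z up.
- round_tin: round open grey tin, for the freewheel: 140 mm across outside and 28 mm high, walls and floor 4 mm thick. Fixed to the bench. Origin: centre of its underside, on the bench top; z up.
- bell_mid (a point): bicycle bell, a bystander to be left alone: steel dome 54 mm across and 36 mm high over a smaller black foot, loose, standing among the parts. This point is on its axis, 16 mm above the bench; z up.
- oil_bottle_mid (a point): oil bottle, a bystander to be left alone: upright white bottle with a red cap, 46 mm across and 120 mm high, loose, standing at one side of the row of trays. This point is on its axis, half-way up; z up.
- grease_tin_mid (a point): grease tin, a bystander to be left alone: upright closed can with a green band, 60 mm across and 45 mm high, loose, standing at one side of the row of trays. This point is on its axis, half-way up; z up.
Not all that is in view belongs to the job. Leave any blue look-alike of the part that bears crank_mid alone.

How it is judged (in metres and radians):
At the end, for the whole second after the job is handed in: Both pedals lie flat (0.15 rad) in the wide tray (centres at most 22 mm above its underside), the crank flat (0.12 rad) in the narrow tray (at most 18 mm above), the freewheel flat (0.15 rad) in the round tin (at most 19 mm above), all on the tray floors and at rest (x of pedal_a_mid in the frame of wide_tray between -0.06 and 0.06 m and y of pedal_a_mid in the frame of wide_tray between -0.09 and 0.09 m and z of each of pedal_a_mid, pedal_b_mid in the frame of wide_tray below 0.022 m and angle between the z axis of each of pedal_a_mid, pedal_b_mid and the z axis of wide_tray, either way round below 0.15 rad and x of pedal_b_mid in the frame of wide_tray between -0.06 and 0.06 m and y of pedal_b_mid in the frame of wide_tray between -0.09 and 0.09 m and x of crank_mid in the frame of narrow_tray between -0.04 and 0.04 m and y of crank_mid in the frame of narrow_tray between -0.06 and 0.06 m and z of crank_mid in the frame of narrow_tray below 0.018 m and angle between the z axis of crank_mid and the z axis of narrow_tray, either way round below 0.12 rad and horizontal distance between freewheel_mid and round_tin below 0.045 m and z of freewheel_mid in the frame of round_tin below 0.019 m and angle between the z axis of freewheel_mid and the z axis of round_tin, either way round below 0.15 rad and linear speed of each of pedal_a, pedal_b, crank, freewheel below 0.02 m/s); the robot touches nothing.
It fails at once if the bell is pushed more than 25 mm or tipped (distance of bell_mid from where it was at the start of the episode above 0.025 m or angle between bell_mid's own z axis and vertical above 0.5 rad).
It fails at once if the oil bottle is pushed more than 25 mm or tipped (distance of oil_bottle_mid from where it was at the start of the episode above 0.025 m or angle between oil_bottle_mid's own z axis and vertical above 0.5 rad).
It fails at once if the grease tin is pushed more than 25 mm or tipped (distance of grease_tin_mid from where it was at the start of the episode above 0.025 m or angle between grease_tin_mid's own z axis and vertical above 0.5 rad).
It also fails if it takes over 99 s, if anything falls off the work surface, if the arm or the gripper's body presses on something with over 40 N, if the wrist force passes 120 N, or if a joint passes its speed limit or range.

## Working session

There is one attempt and no reset: what is moved stays moved. The work goes in short steps, Python scripts to look and compute and a shell command to move; the robot and the scene stay as the last step left them, time stands still between calls to the robot, and variables do not carry over. Pictures are saved under pics/ and viewed, and the job is handed in when it is done.

```bash
ls; mkdir -p pics
python3 - <<'E'
from cell import *
import cv2,numpy as np
np.set_printoptions(precision=4,suppress=True)
s=get_state();print({k:np.round(s[k],3).tolist() for k in s})
for n in("top","scene"):
    im=capture(n);cv2.imwrite(f"pics/{n}0.png",im[:,:,::-1]);c=calibration(n);print(n,c["K"],c["R"],c["t"])
E
```

```text
pics
{'time_s': 0.0, 'q': [-51.611, 28.756, -24.454, 88.89, 12.651, 65.22, -12.05], 'qd': [0.06, 0.015, -0.026, 0.057, -0.042, 0.001, -0.0], 'joint_efforts': [0.0, -56.952, -5.816, -28.094, 0.011, 0.012, -0.0], 'position': [0.257, 0.596, 0.252], 'orientation': [[0.396, 0.918, -0.001], [0.918, -0.396, -0.002], [-0.002, -0.0, -1.0]], 'contact_force': [-0.317, 0.244, 0.465], 'ft_torque': [0.024, -0.061, 0.011], 'grip_width': 0.085}
top [[442.5054   0.     263.8644]
 [  0.     442.5054 191.3829]
 [  0.       0.       1.    ]] [[-0.0282 -0.9996 -0.0009]
 [-0.976   0.0277 -0.2159]
 [ 0.2159 -0.0052 -0.9764]] [-0.0197  0.4146  1.4065]
scene [[364.0841   0.     256.2541]
 [  0.     364.0841 188.7165]
 [  0.       0.       1.    ]] [[-0.0125  0.9999  0.0079]
 [ 0.6159  0.014  -0.7877]
 [-0.7877 -0.005  -0.616 ]] [ 0.0165 -0.1842  1.3743]
```

View pics/top0.png

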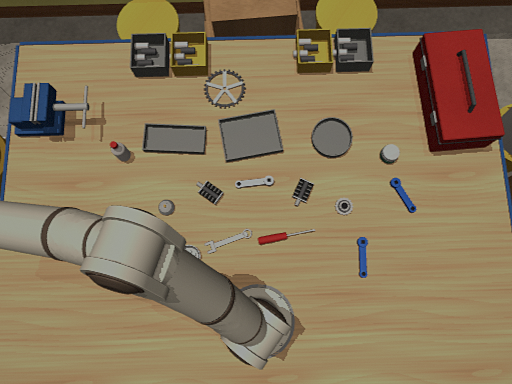

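View pics/scene0.png

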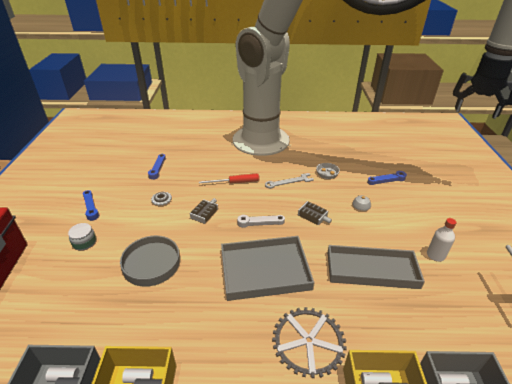

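Top view: pedals at (210,192) and (303,190), crank at (255,183), freewheel at (344,206), bell at (166,207). Trays: narrow (175,139), wide (251,136), tin (332,138). Bottle at (120,151), grease tin at (390,154). 

Possible confusions:
- **Crank:** the spanner at (229,241) and the blue arms at (403,195) and (363,257).
- **Freewheel:** the ring at (190,253) and the big chainring at (225,89).

A close crop will settle which is which.

Run:
```python
import cv2,numpy as np
a=cv2.imread("pics/top0.png")[165:265,150:370];b=cv2.imread("pics/scene0.png")[150:240,140:360]
f=lambda i:cv2.resize(i,None,fx=3,fy=3,interpolation=cv2.INTER_CUBIC)
cv2.imwrite("pics/crop0.png",np.vstack([f(a),f(b)]))
```

```text
(no output)
```

View pics/crop0.png

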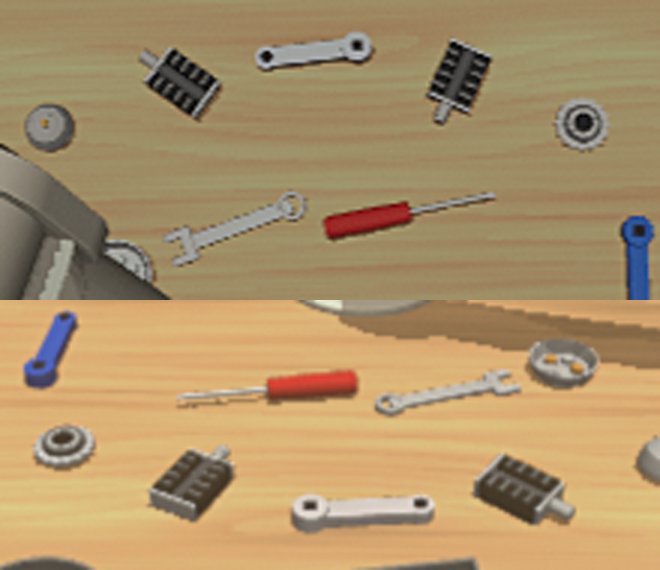

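The crop confirms the choices: the grey crank has its boss at top (268,181), the toothed freewheel is at (344,206), and the ring at (190,253) is a dish of small parts. The white arm at (229,241) is a spanner. Next I measure positions.

```bash
cat > h.py <<'E'
import cv2,numpy as np
from cell import *
np.set_printoptions(precision=4,suppress=True)
def cast(n,uv,z):
    c=calibration(n);K,R,t=map(np.array,(c["K"],c["R"],c["t"]))
    uv=np.atleast_2d(uv).astype(float)
    d=np.c_[uv,np.ones(len(uv))]@np.linalg.inv(K).T@R; o=-R.T@t
    return o+d*((z-o[2])/d[:,2])[:,None]
def proj(n,X):
    c=calibration(n);K,R,t=map(np.array,(c["K"],c["R"],c["t"]))
    p=(R@np.array(X,float)+t);p=K@p;return p[:2]/p[2]
def blob(im,box,mask):
    x0,y0,x1,y1=box;m=np.zeros(mask.shape,np.uint8);m[y0:y1,x0:x1]=mask[y0:y1,x0:x1]
    cs,_=cv2.findContours(m,cv2.RETR_EXTERNAL,cv2.CHAIN_APPROX_NONE)
    return max(cs,key=cv2.contourArea)[:,0,:]
def rect(P):
    (cx,cy),(w,h),a=cv2.minAreaRect((P[:,:2]*1000).astype(np.float32))
    if w<h: w,h,a=h,w,a+90
    return np.round([cx,cy,w,h,(a+90)%180-90],1)
E
python3 - <<'E'
from h import *
boxes={"top":dict(pa=(192,176,228,208),pb=(290,175,318,210),crank=(230,172,280,192),fw=(333,195,356,218),bell=(155,197,177,218),narrow=(138,118,212,158),wide=(214,106,290,166),tin=(306,112,358,162),oil=(108,138,134,164),grease=(376,140,404,168)),
"scene":dict(pa=(295,198,334,226),pb=(187,194,220,225),crank=(232,208,290,232),fw=(148,187,174,210),bell=(350,193,374,213),narrow=(322,240,424,290),wide=(216,232,316,300),tin=(116,232,184,288))}
zt=dict(pa=.020,pb=.020,crank=.016,fw=.0115,bell=.02,narrow=.028,wide=.028,tin=.028,oil=.06,grease=.045)
for n in boxes:
    im=cv2.imread(f"pics/{n}0.png");hsv=cv2.cvtColor(im,cv2.COLOR_BGR2HSV)
    m=((hsv[...,1]<75)).astype(np.uint8)*255
    cv2.imwrite(f"pics/mask_{n}.png",m)
    for k,b in boxes[n].items():
        c=blob(im,b,m);P=cast(n,c,zt[k])
        print(n,k,rect(P), "area px",cv2.contourArea(c), "px",c.mean(0))
E
```

```text
top pa [429.5 155.5  93.7  49.6  52.1] area px 299.0 px [208.9722 190.5278]
top pb [ 412.9 -157.2   94.6   50.5  -26.2] area px 283.0 px [301.8    191.4125]
top crank [457.1   0.7 129.1  35.1 -87.7] area px 243.0 px [254.3571 181.75  ]
top fw [ 364.4 -295.4   59.6   58.   -59.7] area px 225.5 px [343.6792 205.9245]
top bell [375.8 295.6  50.2  47.2  88.4] area px 171.0 px [165.9091 206.9773]
top narrow [613.5 274.8 221.4 102.8  86. ] area px 1691.5 px [172.9777 138.3408]
top wide [617.2   9.9 201.3 157.8 -80.7] area px 2469.5 px [250.1282 134.8513]
top tin [ 601.8 -269.4  144.3  136.7   -3. ] area px 1248.5 px [331.4425 136.7611]
top oil [558.  438.2  70.3  41.7  44.3] area px 197.0 px [120.4615 151.4231]
top grease [ 534.9 -457.7   63.6   58.9  -29.9] area px 241.5 px [389.4    152.7091]
scene pa [434.5 152.8  95.8  63.7  50.7] area px 171.5 px [313.1069 211.9542]
scene pb [ 419.6 -158.5  105.1   55.6  -21.7] area px 194.5 px [204.5043 209.8957]
scene crank [462.9   1.2 130.6  48.  -88.8] area px 385.0 px [260.0673 220.0288]
scene fw [ 364.9 -294.8   59.5   58.1   27.3] area px 190.0 px [160.9583 198.0417]
scene bell [383.7 295.3  66.4  49.5 -29.8] area px 178.0 px [361.84 202.6 ]
scene narrow [623.7 270.  213.8 114.9  85.8] area px 3252.0 px [373.3659 266.5569]
scene wide [627.2  12.7 200.4 168.1 -80.6] area px 4579.5 px [264.4833 267.974 ]
scene tin [ 614.4 -266.7  157.2  137.4   10.3] area px 2270.0 px [149.8333 260.1923]
```

View pics/mask_top.png

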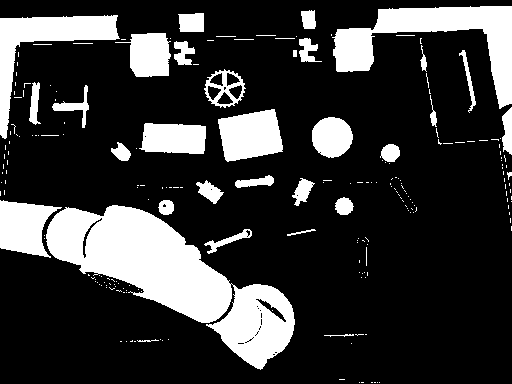

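View pics/mask_scene.png

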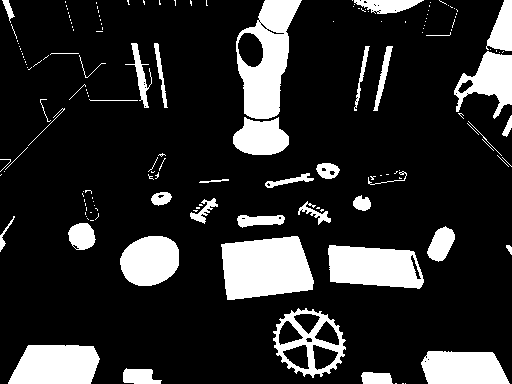

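Sizes match the description, allowing for wall-height bias, which I correct (heights in mm):

| Thing | Position (mm) | Orientation |
|---|---|---|
| pedal_a block | (423,147) | x axis at 52° |
| pedal_b block | (423,-162) | x axis at 154° |
| crank_mid | (458,2) | along y |
| freewheel | (364,-295) | any |
| wide tray | (620,11) | yaw 9° |
| narrow tray | (616,275) | yaw -4° |
| round tin | (606,-268) | any |

I go to pedal_a first, with the jaws at -38°.

```bash
python3 -m pendant '{"gripper":[1,1,1,1,1],"offset":[[1.66,-4.5,-1],[1.66,-4.5,-1],[1.66,-4.5,-1],[1.66,-4.5,-1],[1.66,-4.5,-1]],"angular":[[0,0,-10.5],[0,0,-10.5],[0,0,-10.5],[0,0,-10.5],[0,0,-10.5]]}' 40
python3 -m pendant '{"gripper":[1,1,1,1,1],"offset":[[1.66,-4.5,-1],[1.66,-4.5,-1],[1.66,-4.5,-1],[1.66,-4.5,-1],[1.66,-4.5,-1]],"angular":[[0,0,-10.5],[0,0,-10.5],[0,0,-10.5],[0,0,-10.5],[0,0,-10.5]]}'
cat >> h.py <<'E'
def go(x,y,z,yaw):
    s=get_state();p=np.array(s["position"]);R=np.array(s["orientation"])
    Rt=np.array([[np.cos(np.radians(yaw)),np.sin(np.radians(yaw)),0],[np.sin(np.radians(yaw)),-np.cos(np.radians(yaw)),0],[0,0,-1]])
    rv=cv2.Rodrigues(Rt@R.T)[0].ravel()
    print("t",round(s["time_s"],2),"pos",np.round(p*1000,1),"yaw",np.round(np.degrees(np.arctan2(R[1,0],R[0,0])),1),"w",round(s["grip_width"]*1000,1),"F",np.round(s["contact_force"],1),"q",np.round(s["q"],0))
    print("need cm",np.round((np.array([x,y,z])/1000-p)*100,2),"rot",np.round(np.degrees(rv),1))
E
python3 -c "
from h import *
go(423,147,40,-38)"
```

```text
time_s: 0.72
position: [0.3377, 0.3679, 0.1994]
orientation: [[0.974, 0.228, -0.003], [0.228, -0.974, 0.003], [-0.002, -0.003, -1.0]]
contact_force: [0.9, -0.8, 0.2]
grip_width: 0.0856
time_s: 1.35
position: [0.4219, 0.1347, 0.1476]
orientation: [[0.76, -0.649, 0.0], [-0.649, -0.76, 0.004], [-0.002, -0.003, -1.0]]
contact_force: [1.2, -0.1, 1.1]
grip_width: 0.0854
t 1.35 pos [421.9 134.7 147.6] yaw -40.5 w 85.4 F [ 1.2 -0.1  1.1] q [-25.  15.   5. 124.  -2.  42. -60.]
need cm [  0.11   1.23 -10.76] rot [-0.2  0.   2.5]
```

```bash
python3 -m pendant '{"gripper":[1,1,1,1,1],"offset":[[0.1,1.2,-4],[0,0,-3.5],[0,0,-2],[0,0,-1.2],[0,0,0]],"angular":[[0,0,2.5],[0,0,0],[0,0,0],[0,0,0],[0,0,0]]}'
python3 - <<'E'
from h import *
go(423,147,25,-38)
a=capture("top")[150:250,160:320];b=capture("scene")[130:240,230:410]
f=lambda i:cv2.resize(i,(640,int(640*i.shape[0]/i.shape[1])),interpolation=cv2.INTER_CUBIC)
A,B=f(a),f(b);B=cv2.resize(B,None,fx=.5,fy=.5);A=cv2.resize(A,(B.shape[1]*1,int(A.shape[0]*B.shape[1]/A.shape[1])))
cv2.imwrite("pics/pa1.png",cv2.resize(np.vstack([A,B]),None,fx=1.4,fy=1.4)[:,:,::-1])
E
```

```text
time_s: 1.98
position: [0.4242, 0.1416, 0.0371]
orientation: [[0.782, -0.624, 0.001], [-0.624, -0.782, 0.002], [-0.0, -0.002, -1.0]]
contact_force: [0.7, 0.1, 1.3]
grip_width: 0.0856
t 1.98 pos [424.2 141.6  37.1] yaw -38.6 w 85.6 F [0.7 0.1 1.3] q [-24.  28.   3. 126.  -3.  27. -57.]
need cm [-0.12  0.54 -1.21] rot [-0.1  0.   0.6]
```

View pics/pa1.png

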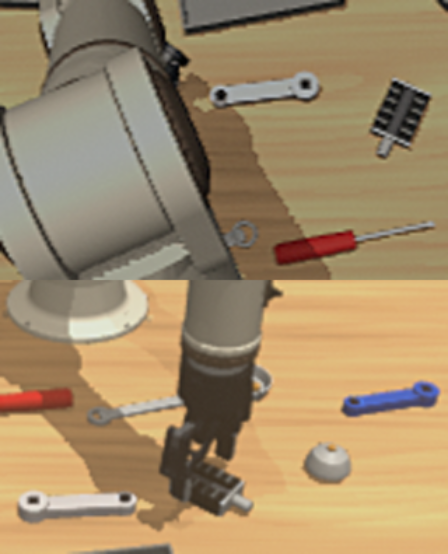

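The open jaws straddle pedal_a, with the spindle at the front right. I correct by 5 mm, lower and close.

```bash
python3 -m pendant '{"gripper":[1,1,0,0,0],"offset":[[-0.1,0.5,-0.7],[0,0,-0.5],[0,0,0],[0,0,0],[0,0,0]],"angular":[[0,0,0.5],[0,0,0],[0,0,0],[0,0,0],[0,0,0]]}' 50
python3 -m pendant '{"gripper":[0,0,0,0],"offset":[[0,0,0],[0,0,0],[0,0,3],[0,0,3]],"angular":[[0,0,0],[0,0,0],[0,0,0],[0,0,0]]}'
python3 -c "
from h import *
go(620,11,100,-81)"
```

```text
time_s: 2.7
position: [0.4256, 0.1484, 0.0274]
orientation: [[0.788, -0.616, 0.007], [-0.616, -0.788, 0.005], [0.002, -0.008, -1.0]]
contact_force: [0.1, -1.0, 1.5]
grip_width: 0.0488
time_s: 3.2
position: [0.4232, 0.1472, 0.0863]
orientation: [[0.788, -0.616, 0.001], [-0.616, -0.788, 0.002], [-0.001, -0.002, -1.0]]
contact_force: [1.0, 0.6, -1.7]
grip_width: 0.0491
t 3.2 pos [423.2 147.2  86.3] yaw -38.0 w 49.1 F [ 1.   0.6 -1.7] q [-26.  22.   4. 125.  -3.  33. -58.]
need cm [ 19.68 -13.62   1.37] rot [ -0.1   0.1 -43. ]
```

```bash
python3 -m pendant '{"gripper":[0,0,0,0,0],"offset":[[3.64,-1.92,0],[3.64,-1.92,0],[3.64,-1.92,0],[3.64,-1.92,0],[3.64,-1.92,0]],"angular":[[0,0,-8.6],[0,0,-8.6],[0,0,-8.6],[0,0,-8.6],[0,0,-8.6]]}'
python3 - <<'E'
from h import *
go(605,51,50,-81)
a=capture("top");b=capture("scene")
cv2.imwrite("pics/pa2.png",cv2.resize(np.vstack([a[60:220,130:400],b[120:320,180:450][:, :270]]),None,fx=1.6,fy=1.6)[:,:,::-1])
E
```

```text
time_s: 3.82
position: [0.6076, 0.0514, 0.0882]
orientation: [[0.139, -0.99, 0.004], [-0.99, -0.139, 0.003], [-0.002, -0.004, -1.0]]
contact_force: [0.3, -0.2, -1.8]
grip_width: 0.0483
t 3.83 pos [607.6  51.4  88.2] yaw -82.0 w 48.3 F [ 0.3 -0.2 -1.8] q [-19.  35.  15. 103. -13.  44. -79.]
need cm [-0.26 -0.04 -3.82] rot [-0.2  0.2  1. ]
```

View pics/pa2.png

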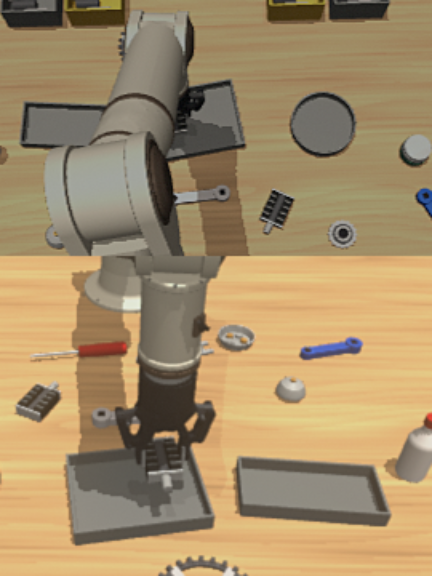

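Pedal_a is level, parallel to the tray and over its left (+y) half. Lowering.

```bash
python3 -m pendant '{"gripper":[0,0,0,0],"offset":[[-0.3,0,-3],[0,0,-1.6],[0,0,-0.5],[0,0,-0.2]],"angular":[[0,0,1],[0,0,0],[0,0,0],[0,0,0]]}' 
python3 -c "
from h import *
go(605,51,31,-81)"
```

```text
time_s: 4.42
position: [0.607, 0.0485, 0.0339]
orientation: [[0.156, -0.988, 0.007], [-0.988, -0.156, 0.001], [0.001, -0.007, -1.0]]
contact_force: [0.2, -0.7, -1.5]
grip_width: 0.049
t 4.42 pos [607.   48.5  33.9] yaw -81.0 w 49.0 F [ 0.2 -0.7 -1.5] q [-17.  39.  14. 104. -14.  38. -77.]
need cm [-0.2   0.25 -0.29] rot [-0.   0.4  0. ]
```

Down another 3 mm, then release partway (about 62 mm).

```bash
python3 -m pendant '{"gripper":[0,0,0],"offset":[[0,0.1,-0.3],[0,0,-0.1],[0,0,0]],"angular":[[0,0,0],[0,0,0],[0,0,0]]}' 
python3 -m pendant '{"gripper":[0.72,0.72,0.72,0.72,0.72],"offset":[[0,0,0],[0,0,0],[0,0,0],[0,0,2],[0,0,4]],"angular":[[0,0,0],[0,0,0],[0,0,0],[0,0,0],[0,0,0]]}' 
python3 -c "
from h import *
go(458,2,90,2)"
```

```text
time_s: 4.8
position: [0.608, 0.0499, 0.0321]
orientation: [[0.157, -0.988, 0.01], [-0.988, -0.157, 0.001], [0.0, -0.01, -1.0]]
contact_force: [-0.1, 0.9, -0.9]
grip_width: 0.0485
time_s: 5.42
position: [0.6066, 0.0502, 0.0924]
orientation: [[0.157, -0.988, 0.006], [-0.988, -0.157, 0.001], [0.0, -0.006, -1.0]]
contact_force: [1.0, 0.9, 0.1]
grip_width: 0.0616
t 5.42 pos [606.6  50.2  92.4] yaw -81.0 w 61.6 F [1.  0.9 0.1] q [-19.  34.  15. 103. -12.  44. -78.]
need cm [-14.86  -4.82  -0.24] rot [-0.3  0.2 83. ]
```

Now to pedal_b with the jaws at -116°.

```bash
python3 -m pendant '{"gripper":[1,1,1,1,1],"offset":[[-3.68,-4.24,0.5],[-3.68,-4.24,0],[-3.68,-4.24,0],[-3.68,-4.24,0],[-3.68,-4.24,0]],"angular":[[0,0,-7],[0,0,-7],[0,0,-7],[0,0,-7],[0,0,-7]]}'
python3 - <<'E'
from h import *
go(423,-162,40,-116.2)
a=capture("top");b=capture("scene")
cv2.imwrite("pics/pb1.png",cv2.resize(np.vstack([a[60:240,130:400],b[120:320,130:400][:, :270]]),None,fx=1.6,fy=1.6)[:,:,::-1])
E
```

```text
time_s: 6.05
position: [0.4276, -0.1624, 0.1091]
orientation: [[-0.447, -0.894, 0.028], [-0.894, 0.447, -0.007], [-0.006, -0.028, -1.0]]
contact_force: [0.8, -0.3, 0.0]
grip_width: 0.0854
t 6.05 pos [ 427.6 -162.4  109.1] yaw -116.6 w 85.4 F [ 0.8 -0.3  0. ] q [ -6.  21.  27. 125. -17.  36. -83.]
need cm [-0.46  0.04 -6.91] rot [0.4 1.6 0.4]
```

View pics/pb1.png

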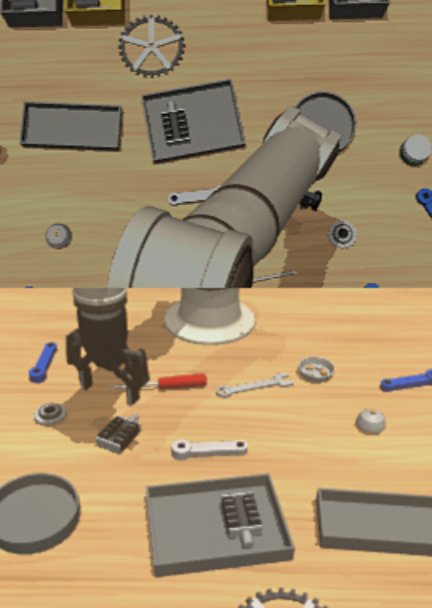

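Pedal_a lies flat in the left half of the wide tray, and the jaws are above pedal_b. Descending.

```bash
python3 -m pendant '{"gripper":[1,1,1,1,1],"offset":[[-0.5,0,-3.5],[0,0,-2.4],[0,0,-1.2],[0,0,-0.6],[0,0,0]],"angular":[[0.4,1.6,0.4],[0,0,0],[0,0,0],[0,0,0],[0,0,0]]}' 
python3 -c "
from h import *
go(423,-162,26,-116.2)"
```

```text
time_s: 6.78
position: [0.4235, -0.1665, 0.0352]
orientation: [[-0.448, -0.894, 0.007], [-0.894, 0.448, -0.0], [-0.003, -0.006, -1.0]]
contact_force: [0.2, 0.3, 0.1]
grip_width: 0.0857
t 6.78 pos [ 423.5 -166.5   35.2] yaw -116.6 w 85.7 F [0.2 0.3 0.1] q [ -0.  30.  22. 125. -23.  28. -77.]
need cm [-0.05  0.45 -0.92] rot [0.  0.4 0.4]
```

```bash
python3 -m pendant '{"gripper":[1,1,0,0,0],"offset":[[0,0.5,-0.7],[0,0,-0.2],[0,0,0],[0,0,0],[0,0,0]],"angular":[[0,0.4,0.4],[0,0,0],[0,0,0],[0,0,0],[0,0,0]]}' 
python3 -m pendant '{"gripper":[0,0,0,0],"offset":[[0,0,0],[0,0,0],[0,0,3],[0,0,3.5]],"angular":[[0,0,0],[0,0,0],[0,0,0],[0,0,0]]}'
python3 -c "
from h import *
go(423,-162,26,-81)"
```

```text
time_s: 7.4
position: [0.4251, -0.1611, 0.0272]
orientation: [[-0.44, -0.898, 0.002], [-0.898, 0.44, -0.0], [-0.001, -0.002, -1.0]]
contact_force: [-0.8, 0.6, 1.8]
grip_width: 0.0488
time_s: 7.9
position: [0.4223, -0.1606, 0.0912]
orientation: [[-0.441, -0.897, -0.004], [-0.897, 0.441, 0.001], [0.001, 0.004, -1.0]]
contact_force: [0.3, 0.3, -1.8]
grip_width: 0.0486
t 7.9 pos [ 422.3 -160.6   91.2] yaw -116.2 w 48.6 F [ 0.3  0.3 -1.8] q [ -6.  24.  27. 125. -18.  36. -82.]
need cm [ 0.07 -0.14 -6.52] rot [ 0.  -0.3 35.2]
```

```bash
python3 -m pendant '{"gripper":[0,0,0,0,0],"offset":[[4.25,2.63,0],[4.25,2.63,0],[4.25,2.63,0],[4.25,2.63,0],[4.25,2.63,0]],"angular":[[0,0,7],[0,0,7],[0,0,7],[0,0,7],[0,0,7]]}'
python3 - <<'E'
from h import *
go(635,-29,50,-81)
b=capture("scene")
cv2.imwrite("pics/pb2.png",cv2.resize(b[150:320,180:350],None,fx=3,fy=3)[:,:,::-1])
E
```

```text
time_s: 8.52
position: [0.6375, -0.0291, 0.0934]
orientation: [[0.163, -0.987, -0.002], [-0.987, -0.163, -0.003], [0.003, 0.002, -1.0]]
contact_force: [0.1, -0.2, -1.8]
grip_width: 0.0487
t 8.53 pos [637.5 -29.1  93.4] yaw -80.6 w 48.7 F [ 0.1 -0.2 -1.8] q [-11.  37.  16.  98. -13.  47. -70.]
need cm [-0.25  0.01 -4.34] rot [ 0.2 -0.1 -0.4]
```

View pics/pb2.png

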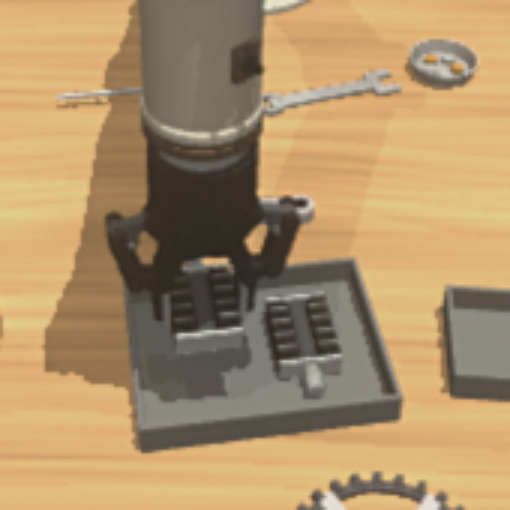

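Pedal_b is level and clear of pedal_a. Lowering.

```bash
python3 -m pendant '{"gripper":[0,0,0,0],"offset":[[-0.3,0,-3.4],[0,0.1,-1.7],[0,0,-0.6],[0,0,-0.2]],"angular":[[0,0,-0.4],[0,0,0],[0,0,0],[0,0,0]]}' 
python3 -c "
from h import *
go(635,-29,31,-81)"
```

```text
time_s: 9.07
position: [0.6414, -0.0207, 0.0328]
orientation: [[0.168, -0.986, 0.005], [-0.986, -0.168, 0.0], [0.0, -0.005, -1.0]]
contact_force: [0.1, -0.1, -0.9]
grip_width: 0.0485
t 9.07 pos [641.4 -20.7  32.8] yaw -80.3 w 48.5 F [ 0.1 -0.1 -0.9] q [-11.  42.  14.  99. -15.  41. -69.]
need cm [-0.64 -0.83 -0.18] rot [-0.   0.3 -0.7]
```

```bash
python3 -m pendant '{"gripper":[0,0],"offset":[[-0.5,-0.9,0],[0,0,0]],"angular":[[0,0,-0.7],[0,0,0]]}' 
python3 -c "
from h import *
go(635,-29,31,-81)"
```

```text
time_s: 9.32
position: [0.6364, -0.0318, 0.0342]
orientation: [[0.154, -0.988, 0.007], [-0.988, -0.154, -0.001], [0.002, -0.006, -1.0]]
contact_force: [0.7, -0.8, -1.2]
grip_width: 0.049
t 9.32 pos [636.4 -31.8  34.2] yaw -81.2 w 49.0 F [ 0.7 -0.8 -1.2] q [-10.  42.  14.  99. -15.  41. -69.]
need cm [-0.14  0.28 -0.32] rot [0.  0.4 0.2]
```

```bash
python3 -m pendant '{"gripper":[0,0,0],"offset":[[0,0.1,-0.3],[0,0,-0.1],[0,0,0]],"angular":[[0,0,0],[0,0,0],[0,0,0]]}' 
python3 -c "
from h import *
go(635,-29,31,-81)"
python3 -m pendant '{"gripper":[0.7,0.7,0.7,0.7,0.7],"offset":[[0,0,0],[0,0,0],[0,0,0],[0,0,2],[0,0,4]],"angular":[[0,0,0],[0,0,0],[0,0,0],[0,0,0],[0,0,0]]}' 
python3 -c "
from h import *
go(364,-295,90,-45)"
```

```text
time_s: 9.7
position: [0.6372, -0.031, 0.0316]
orientation: [[0.153, -0.988, 0.009], [-0.988, -0.153, -0.0], [0.002, -0.009, -1.0]]
contact_force: [-0.2, 0.2, -1.2]
grip_width: 0.0486
t 9.7 pos [637.2 -31.   31.6] yaw -81.2 w 48.6 F [-0.2  0.2 -1.2] q [-10.  42.  14.  99. -15.  40. -69.]
need cm [-0.22  0.2  -0.06] rot [0.  0.5 0.2]
time_s: 10.32
position: [0.6354, -0.0303, 0.0912]
orientation: [[0.154, -0.988, 0.004], [-0.988, -0.154, -0.0], [0.001, -0.003, -1.0]]
contact_force: [1.5, 0.0, 0.1]
grip_width: 0.0596
t 10.32 pos [635.4 -30.3  91.2] yaw -81.2 w 59.6 F [1.5 0.  0.1] q [-11.  37.  16.  99. -13.  46. -70.]
need cm [-27.14 -26.47  -0.12] rot [-0.1  0.2 36.2]
```

Both pedals are released. Before the crank, I check its axis from its two holes, and look at the tray.

```bash
python3 - <<'E'
from h import *
e=cast("top",[238.3,183.5],.016)[0];b=cast("top",[269,180.0],.020)[0];m=(e+b)/2
print(e,b,m,np.linalg.norm(e-b),np.degrees(np.arctan2(*(e-b)[[1,0]])))
im=capture("scene");hsv=cv2.cvtColor(im,cv2.COLOR_RGB2HSV)
m=((hsv[...,1]<75)).astype(np.uint8)*255
print(rect(cast("scene",blob(im,(232,208,290,232),m),.012)))
cv2.imwrite("pics/c1.png",cv2.resize(im[150:320,180:350],None,fx=3,fy=3)[:,:,::-1])
E
python3 -m pendant '{"gripper":[0.7,0.7,0.6,0.6,0.6],"offset":[[-2.2,0.4,0],[-2.2,0.4,0],[-2.2,0.4,0],[-2.2,0.4,0],[-2.2,0.4,0]],"angular":[[0,0,10.4],[0,0,10.4],[0,0,10.4],[0,0,10.4],[0,0,10.4]]}' 
python3 -m pendant '{"gripper":[0.6,0.6,0.6],"offset":[[-2.2,0.4,0],[-2.2,0.4,0],[-2.2,0.4,0]],"angular":[[0,0,10.4],[0,0,10.4],[0,0,10.4]]}' 
python3 -c "
from h import *
go(458,2,40,3)"
```

```text
[0.4499 0.0536 0.016 ] [ 0.4581 -0.0499  0.02  ] [0.454  0.0019 0.018 ] 0.10387545937351891 94.52609150354972
[465.7   5.6 116.3  78.1  83. ]
time_s: 11.0
position: [0.5335, -0.0116, 0.1082]
orientation: [[0.886, -0.463, 0.023], [-0.463, -0.886, 0.016], [0.013, -0.025, -1.0]]
contact_force: [0.4, -0.7, 0.2]
grip_width: 0.0512
time_s: 11.38
position: [0.4678, -0.0003, 0.1126]
orientation: [[0.997, 0.08, 0.019], [0.08, -0.996, 0.025], [0.021, -0.024, -1.0]]
contact_force: [0.1, 0.4, -0.4]
grip_width: 0.0512
t 11.38 pos [467.8  -0.3 112.6] yaw 4.6 w 51.2 F [ 0.1  0.4 -0.4] q [  3.  20.  -6. 122.   1.  37.   1.]
need cm [-0.98  0.23 -7.26] rot [-1.4  1.1 -1.6]
```

View pics/c1.png

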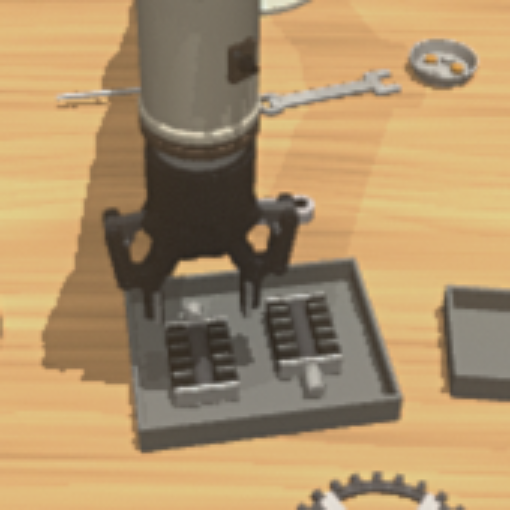

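Both pedals lie side by side on the tray floor. The crank axis measures 94.5° with 104 mm between holes (102 nominal), so I use jaw yaw 4.5° at (455,2).

```bash
python3 -m pendant '{"gripper":[0.6,0.6,0.6,0.6],"offset":[[-1.2,0.2,-4],[0,0,-2.4],[0,0,-0.8],[0,0,0]],"angular":[[-1.4,1.1,0],[0,0,0],[0,0,0],[0,0,0]]}'
python3 - <<'E'
from h import *
go(455,2,27,4.5)
b=capture("scene")
cv2.imwrite("pics/c2.png",cv2.resize(b[160:250,200:320],None,fx=5,fy=5)[:,:,::-1])
E
```

```text
time_s: 11.88
position: [0.4585, 0.0005, 0.0446]
orientation: [[0.997, 0.081, 0.009], [0.081, -0.997, -0.001], [0.009, 0.002, -1.0]]
contact_force: [0.4, -0.6, 0.3]
grip_width: 0.051
t 11.88 pos [458.5   0.5  44.6] yaw 4.6 w 51.0 F [ 0.4 -0.6  0.3] q [  0.  27.  -4. 124.   4.  28.  -3.]
need cm [-0.35  0.15 -1.76] rot [ 0.1  0.5 -0.1]
```

View pics/c2.png

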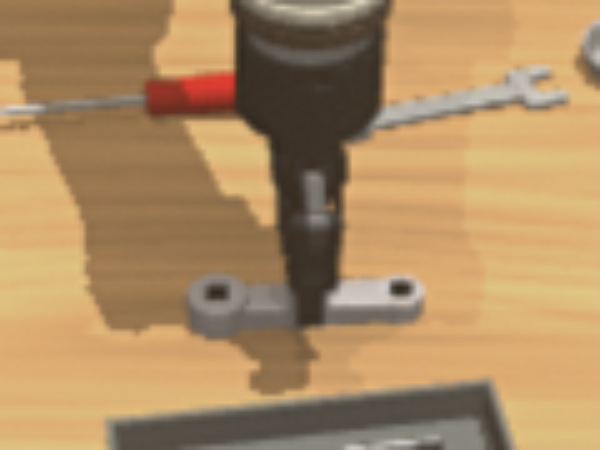

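The jaws straddle the middle of the bar. Lowering and closing.

```bash
python3 -m pendant '{"gripper":[0.5,0.4,0.4,0.4],"offset":[[-0.3,0.1,-1.2],[0,0,-0.4],[0,0,-0.2],[0,0,0]],"angular":[[0,0.5,0],[0,0,0],[0,0,0],[0,0,0]]}' 
python3 -c "
from h import *
go(455,2,26,4.5)"
python3 -m pendant '{"gripper":[0,0,0,0],"offset":[[0,0,0],[0,0,0],[0,0,0],[0,0,0]],"angular":[[0,0,0],[0,0,0],[0,0,0],[0,0,0]]}' 60
```

```text
time_s: 12.42
position: [0.4574, 0.0013, 0.0274]
orientation: [[0.997, 0.08, 0.004], [0.08, -0.997, -0.001], [0.004, 0.001, -1.0]]
contact_force: [0.1, 0.1, 0.5]
grip_width: 0.0341
t 12.43 pos [457.4   1.3  27.4] yaw 4.6 w 34.1 F [0.1 0.1 0.5] q [ -0.  29.  -4. 124.   5.  26.  -3.]
need cm [-0.24  0.07 -0.14] rot [ 0.1  0.2 -0.1]
time_s: 12.92
position: [0.457, 0.0013, 0.0276]
orientation: [[0.997, 0.08, 0.003], [0.08, -0.997, -0.001], [0.003, 0.001, -1.0]]
contact_force: [0.0, 0.3, -0.6]
grip_width: 0.0199
```

```bash
python3 -m pendant '{"gripper":[0,0,0,0,0],"offset":[[0,0,3.5],[0,0,3.5],[3.2,5.5,0],[3.2,5.5,0],[3.2,5.5,0]],"angular":[[0,0,0],[0,0,0],[0,0,-1.7],[0,0,-1.7],[0,0,-1.7]]}'
python3 -m pendant '{"gripper":[0,0],"offset":[[3.2,5.5,0],[3.2,5.5,0]],"angular":[[0,0,-1.7],[0,0,-1.7]]}'
python3 - <<'E'
from h import *
go(616,275,50,-4)
b=capture("scene")
cv2.imwrite("pics/c3.png",cv2.resize(b[130:310,290:470],None,fx=3,fy=3)[:,:,::-1])
E
```

```text
time_s: 13.55
position: [0.5511, 0.1602, 0.0994]
orientation: [[1.0, -0.025, -0.001], [-0.025, -1.0, -0.004], [-0.001, 0.004, -1.0]]
contact_force: [1.7, -0.5, -2.1]
grip_width: 0.0203
time_s: 13.8
position: [0.6138, 0.2685, 0.0988]
orientation: [[0.996, -0.087, -0.001], [-0.087, -0.996, -0.005], [-0.001, 0.005, -1.0]]
contact_force: [1.4, -0.2, -2.1]
grip_width: 0.0202
t 13.8 pos [613.8 268.5  98.8] yaw -5.0 w 20.2 F [ 1.4 -0.2 -2.1] q [-23.  38.  -4.  92.   3.  50. -34.]
need cm [ 0.22  0.65 -4.88] rot [ 0.3 -0.1  1. ]
```

View pics/c3.png

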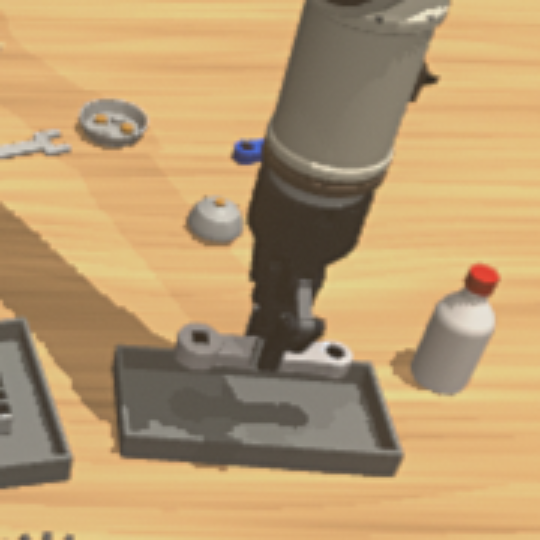

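The crank is held level and lined up over the narrow tray, well clear of the bottle. Lowering.

```bash
python3 -m pendant '{"gripper":[0,0,0,0],"offset":[[0.2,0.6,-3.5],[0,0,-2],[0,0,-0.8],[0,0,-0.2]],"angular":[[0,0,1],[0,0,0],[0,0,0],[0,0,0]]}'
python3 -c "
from h import *
go(616,275,31.6,-4)"
```

```text
time_s: 14.35
position: [0.6173, 0.2878, 0.0317]
orientation: [[0.998, -0.061, 0.002], [-0.061, -0.998, 0.005], [0.002, -0.005, -1.0]]
contact_force: [-3.9, 0.4, 10.6]
grip_width: 0.0199
t 14.35 pos [617.3 287.8  31.7] yaw -3.5 w 19.9 F [-3.9  0.4 10.6] q [-24.  44.  -4.  92.   4.  44. -33.]
need cm [-0.13 -1.28 -0.01] rot [-0.3  0.1 -0.5]
```

It is on the floor (10.6 N), and 13 mm off-centre along y is well inside the limit. Releasing.

```bash
python3 -m pendant '{"gripper":[0.45,0.45,0.45,0.45,0.45],"offset":[[0,0,0],[0,0,0],[0,0,0],[0,0,2.5],[0,0,4]],"angular":[[0,0,0],[0,0,0],[0,0,0],[0,0,0],[0,0,0]]}'
python3 -c "
from h import *
go(364,-295,110,-45)"
```

```text
time_s: 14.98
position: [0.618, 0.2846, 0.0987]
orientation: [[0.998, -0.064, 0.002], [-0.064, -0.998, 0.003], [0.002, -0.003, -1.0]]
contact_force: [0.9, 0.4, 0.6]
grip_width: 0.0385
t 14.97 pos [618.  284.6  98.7] yaw -3.7 w 38.5 F [0.9 0.4 0.6] q [-24.  39.  -4.  91.   3.  50. -33.]
need cm [-25.4  -57.96   1.13] rot [ -0.1   0.2 -41.3]
```

```bash
python3 -m pendant '{"gripper":[1,1,1,1,1],"offset":[[-2.31,-5.27,0.3],[-2.31,-5.27,0.3],[-2.31,-5.27,0],[-2.31,-5.27,0],[-2.31,-5.27,0]],"angular":[[0,0,-3.3],[0,0,-3.3],[0,0,-3.3],[0,0,-3.3],[0,0,-3.3]]}'
python3 -m pendant '{"gripper":[1,1,1,1,1],"offset":[[-2.31,-5.27,0],[-2.31,-5.27,0],[-2.31,-5.27,0],[-2.31,-5.27,0],[-2.31,-5.27,0]],"angular":[[0,0,-3.3],[0,0,-3.3],[0,0,-3.3],[0,0,-3.3],[0,0,-3.3]]}'
python3 - <<'E'
from h import *
go(364,-295,50,-40)
b=capture("scene");a=capture("top");
cv2.imwrite("pics/f0.png",np.vstack([a,b])[:,:,::-1][::1])
cv2.imwrite("pics/f1.png",np.vstack([cv2.resize(a[90:190,90:310],None,fx=2.5,fy=2.5),cv2.resize(b[150:300,90:430][:, :],(550,243))])[:,:,::-1])
E
```

```text
time_s: 15.6
position: [0.5058, 0.0218, 0.1135]
orientation: [[0.938, -0.346, 0.023], [-0.347, -0.938, 0.007], [0.019, -0.015, -1.0]]
contact_force: [1.1, -1.1, 0.7]
grip_width: 0.0857
time_s: 16.23
position: [0.3891, -0.2514, 0.1181]
orientation: [[0.794, -0.606, 0.035], [-0.607, -0.795, -0.004], [0.031, -0.018, -0.999]]
contact_force: [1.2, -1.1, -0.4]
grip_width: 0.0856
t 16.23 pos [ 389.1 -251.4  118.1] yaw -37.4 w 85.6 F [ 1.2 -1.1 -0.4] q [ 23.  19.   9. 124.  -6.  36.  -2.]
need cm [-2.51 -4.36 -6.81] rot [ 0.3  2.  -2.7]
```

View pics/f1.png

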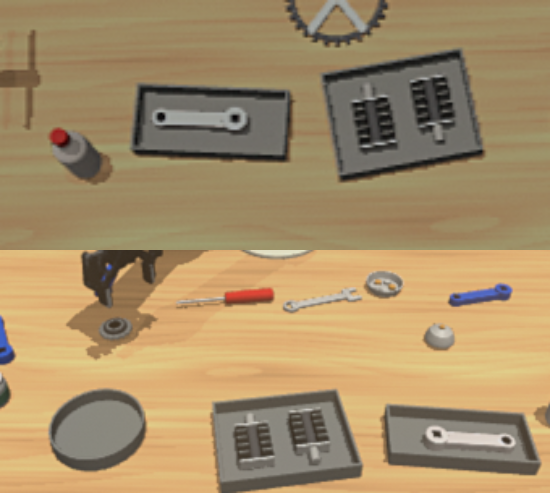

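The crank and both pedals lie flat in their trays. Next, the freewheel.

```bash
python3 -m pendant '{"gripper":[1,1,1,1,1],"offset":[[-1.25,-2.2,0],[-1.25,-2.1,-1],[0,0,-4],[0,0,-2],[0,0,0]],"angular":[[0.3,2,-2.7],[0,0,0],[0,0,0],[0,0,0],[0,0,0]]}'
python3 - <<'E'
from h import *
go(364,-295,25,-40)
b=capture("scene");a=capture("top");
cv2.imwrite("pics/f2.png",np.vstack([cv2.resize(a[150:250,290:390],(500,500))[100:400],cv2.resize(b[150:220,120:220],(500,350))])[:,:,::-1][:600])
E
```

```text
time_s: 16.95
position: [0.3635, -0.3034, 0.0502]
orientation: [[0.756, -0.654, 0.006], [-0.654, -0.756, -0.008], [0.01, 0.002, -1.0]]
contact_force: [0.4, -0.1, -0.0]
grip_width: 0.0857
t 16.95 pos [ 363.5 -303.4   50.2] yaw -40.9 w 85.7 F [ 0.4 -0.1 -0. ] q [ 29.  28.   9. 123.  -8.  29.   3.]
need cm [ 0.05  0.84 -2.52] rot [0.5 0.4 0.9]
```

View pics/f2.png

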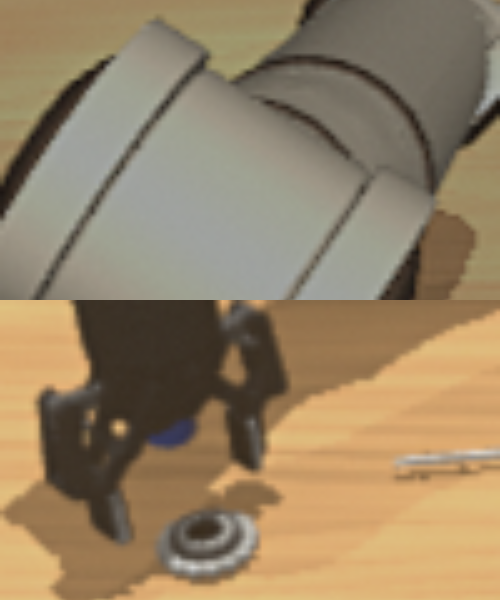

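```bash
python3 -m pendant '{"gripper":[1,1,1,1],"offset":[[0,0.8,-0.8],[0,0,-1],[0,0,-0.5],[0,0,0]],"angular":[[0.5,0.4,0],[0,0,0],[0,0,0],[0,0,0]]}'
python3 - <<'E'
from h import *
go(364,-295,21,-40)
b=capture("scene");cv2.imwrite("pics/f3.png",cv2.resize(b[150:220,120:220],(700,490),interpolation=cv2.INTER_CUBIC)[:,:,::-1][:600])
E
```

```text
time_s: 17.55
position: [0.3664, -0.2955, 0.029]
orientation: [[0.758, -0.653, 0.005], [-0.653, -0.758, -0.002], [0.005, -0.002, -1.0]]
contact_force: [0.0, -0.2, 0.3]
grip_width: 0.0851
t 17.55 pos [ 366.4 -295.5   29. ] yaw -40.7 w 85.1 F [ 0.  -0.2  0.3] q [ 29.  30.   8. 123.  -9.  27.   3.]
need cm [-0.24  0.05 -0.8 ] rot [0.1 0.3 0.7]
```

View pics/f3.png

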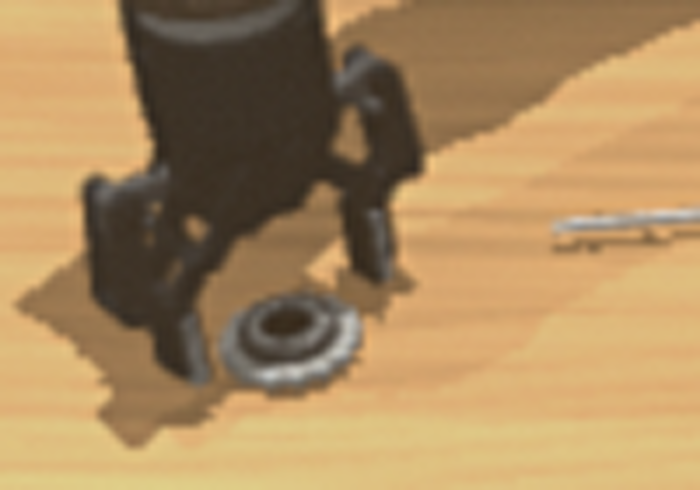

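```bash
python3 -m pendant '{"gripper":[1,0.82,0.82,0.82],"offset":[[-0.2,0,-0.6],[0,0,0],[0,0,-0.3],[0,0,0]],"angular":[[0,0,0],[0,0,0],[0,0,0],[0,0,0]]}' 40
python3 - <<'E'
from h import *
go(364,-295,19,-40)
b=capture("scene");cv2.imwrite("pics/f4.png",cv2.resize(b[150:220,120:220],(700,490),interpolation=cv2.INTER_CUBIC)[:,:,::-1][:600])
E
```

```text
time_s: 18.1
position: [0.3643, -0.2961, 0.0198]
orientation: [[0.757, -0.653, 0.005], [-0.653, -0.757, -0.002], [0.005, -0.001, -1.0]]
contact_force: [0.1, 0.2, -0.3]
grip_width: 0.0699
t 18.1 pos [ 364.3 -296.1   19.8] yaw -40.8 w 69.9 F [ 0.1  0.2 -0.3] q [ 29.  31.   8. 123. -10.  26.   4.]
need cm [-0.03  0.11 -0.08] rot [0.1 0.3 0.8]
```

View pics/f4.png

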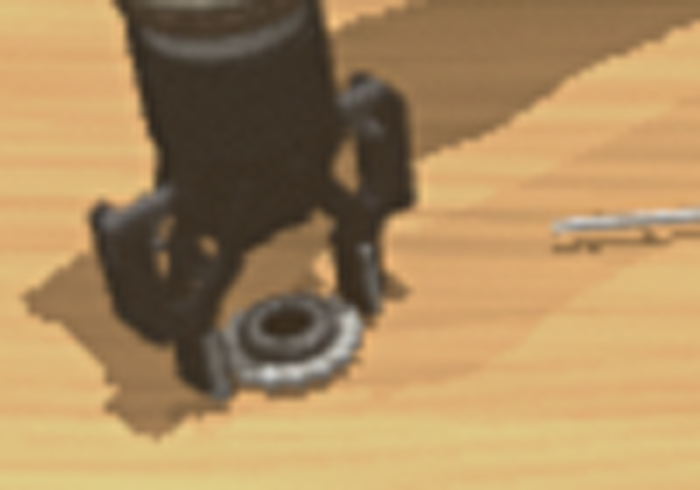

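```bash
python3 - <<'E'
from h import *
for z in (0,.004,.008,.012): print(z,cast("scene",[162.6,200.3],z)[0])
E
python3 -m pendant '{"gripper":[0.78,0.78,0.78],"offset":[[0,0,-0.2],[0,0,0],[0,0,0]],"angular":[[0,0,0],[0,0,0],[0,0,0]]}'
```

```text
0 [ 0.362  -0.2925  0.    ]
0.004 [ 0.3667 -0.2909  0.004 ]
0.008 [ 0.3715 -0.2893  0.008 ]
0.012 [ 0.3763 -0.2877  0.012 ]
time_s: 18.52
position: [0.3647, -0.2963, 0.018]
orientation: [[0.757, -0.653, 0.006], [-0.653, -0.757, -0.003], [0.006, -0.002, -1.0]]
contact_force: [0.1, 0.4, -0.4]
grip_width: 0.0665
```

Tip height comes out at about 2–4 mm, below the toothed disc. Closing.

```bash
python3 -m pendant '{"gripper":[0.6,0.5,0.4,0.4],"offset":[[0,0,0],[0,0,0],[0,0,0],[0,0,0]],"angular":[[0,0,0],[0,0,0],[0,0,0],[0,0,0]]}' 40
python3 -m pendant '{"gripper":[0.4,0.4,0.4],"offset":[[0,0,2],[0,0,3],[0,0,3]],"angular":[[0,0,0],[0,0,0],[0,0,0]]}'
python3 - <<'E'
from h import *
go(606,-268,90,-40)
b=capture("scene");cv2.imwrite("pics/f5.png",cv2.resize(b[130:220,110:230],(720,540),interpolation=cv2.INTER_CUBIC)[:,:,::-1][:600])
E
```

```text
time_s: 19.02
position: [0.3637, -0.2954, 0.0186]
orientation: [[0.757, -0.653, 0.004], [-0.653, -0.757, -0.001], [0.004, -0.002, -1.0]]
contact_force: [-0.4, 0.6, 0.5]
grip_width: 0.0536
time_s: 19.4
position: [0.3614, -0.2938, 0.0977]
orientation: [[0.757, -0.653, -0.002], [-0.653, -0.757, 0.003], [-0.003, -0.001, -1.0]]
contact_force: [0.6, 0.6, -2.3]
grip_width: 0.0538
t 19.4 pos [ 361.4 -293.8   97.7] yaw -40.8 w 53.8 F [ 0.6  0.6 -2.3] q [ 27.  22.  11. 122.  -7.  36.   2.]
need cm [24.46  2.58 -0.77] rot [-0.2 -0.1  0.8]
```

View pics/f5.png

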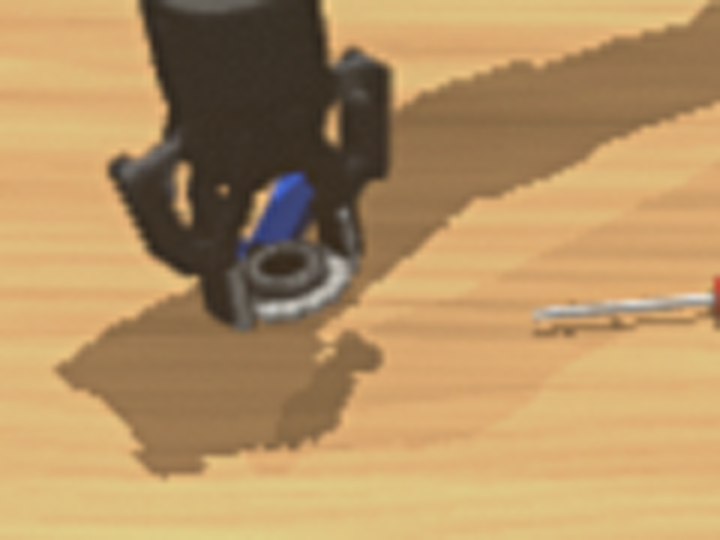

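The freewheel is held level (force -2.3 N). Moving it over the tin.

```bash
python3 -m pendant '{"gripper":[0.4,0.4,0.4,0.4,0.4],"offset":[[4.9,0.5,0],[4.9,0.5,0],[4.9,0.5,0],[4.9,0.5,0],[4.9,0.5,0]],"angular":[[0,0,0],[0,0,0],[0,0,0],[0,0,0],[0,0,0]]}'
python3 - <<'E'
from h import *
go(606,-268,50,-40)
b=capture("scene");cv2.imwrite("pics/f6.png",cv2.resize(b[150:300,60:240],(720,600),interpolation=cv2.INTER_CUBIC)[:,:,::-1][:600])
E
```

```text
time_s: 20.08
position: [0.6099, -0.2712, 0.1001]
orientation: [[0.752, -0.66, 0.0], [-0.66, -0.752, -0.001], [0.001, 0.0, -1.0]]
contact_force: [0.4, -1.4, -0.5]
grip_width: 0.0536
t 20.07 pos [ 609.9 -271.2  100.1] yaw -41.3 w 53.6 F [ 0.4 -1.4 -0.5] q [ 15.  38.  10.  93.  -8.  49. -14.]
need cm [-0.39  0.32 -5.01] rot [0.  0.  1.3]
```

View pics/f6.png

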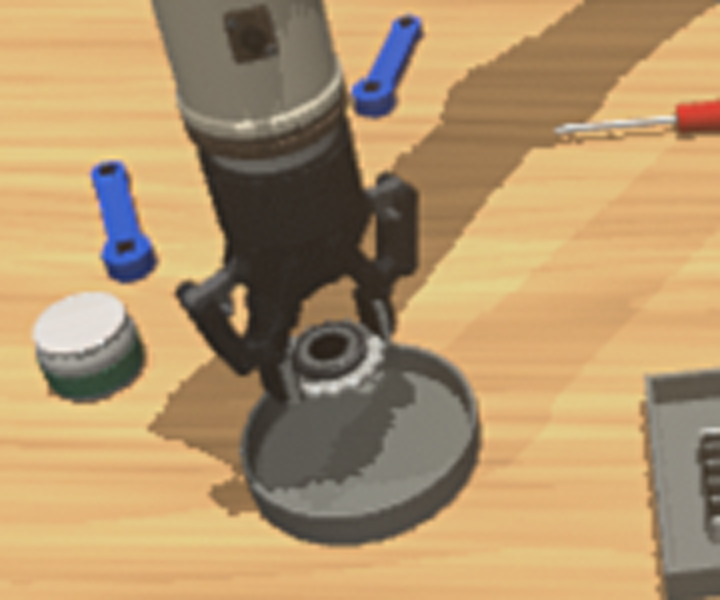

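The freewheel is over the tin, and the grease tin is clear to the left. Lowering.

```bash
python3 -m pendant '{"gripper":[0.4,0.4,0.4,0.4],"offset":[[-0.4,0.3,-3.5],[0,0,-2.5],[0,0,-1],[0,0,0]],"angular":[[0,0,0],[0,0,0],[0,0,0],[0,0,0]]}' 
python3 -c "
from h import *
go(606,-268,23,-41)"
```

```text
time_s: 20.62
position: [0.6153, -0.2626, 0.0259]
orientation: [[0.758, -0.653, 0.008], [-0.653, -0.758, 0.001], [0.005, -0.006, -1.0]]
contact_force: [0.4, 1.1, -1.3]
grip_width: 0.0535
t 20.62 pos [ 615.3 -262.6   25.9] yaw -40.7 w 53.5 F [ 0.4  1.1 -1.3] q [ 15.  44.   8.  94.  -9.  42. -13.]
need cm [-0.93 -0.54 -0.29] rot [-0.   0.4 -0.3]
```

```bash
python3 -m pendant '{"gripper":[0.4,0.4,0.4,0.4],"offset":[[-0.8,-0.5,0],[0,0,-0.2],[0,0,-0.1],[0,0,0]],"angular":[[0,0,0],[0,0,0],[0,0,0],[0,0,0]]}' 
python3 -c "
from h import *
go(606,-268,23,-41)"
```

```text
time_s: 21.12
position: [0.6079, -0.2699, 0.026]
orientation: [[0.757, -0.654, 0.012], [-0.654, -0.757, -0.001], [0.01, -0.007, -1.0]]
contact_force: [-0.7, -0.2, -1.6]
grip_width: 0.0538
t 21.12 pos [ 607.9 -269.9   26. ] yaw -40.8 w 53.8 F [-0.7 -0.2 -1.6] q [ 16.  44.   8.  95.  -9.  41. -12.]
need cm [-0.19  0.19 -0.3 ] rot [ 0.1  0.7 -0.2]
```

```bash
python3 -m pendant '{"gripper":[0.4,0.4,0.4],"offset":[[0,0,-0.4],[0,0,0],[0,0,0]],"angular":[[0,0.6,0],[0,0,0],[0,0,0]]}' 
python3 -m pendant '{"gripper":[0.4,0.4],"offset":[[0,0,-0.2],[0,0,0]],"angular":[[0,0,0],[0,0,0]]}'
```

```text
time_s: 21.5
position: [0.6088, -0.2701, 0.0227]
orientation: [[0.757, -0.654, 0.002], [-0.654, -0.757, -0.002], [0.003, 0.0, -1.0]]
contact_force: [-1.5, -0.3, 0.5]
grip_width: 0.0536
time_s: 21.75
position: [0.6091, -0.2701, 0.0229]
orientation: [[0.757, -0.654, 0.002], [-0.654, -0.757, -0.002], [0.003, -0.0, -1.0]]
contact_force: [0.2, 0.3, -1.9]
grip_width: 0.0536
```

```bash
python3 -m pendant '{"gripper":[0.82,0.82,0.82,0.82,0.82],"offset":[[0,0,0],[0,0,0],[0,0,0],[0,0,2],[0,0,4]],"angular":[[0,0,0],[0,0,0],[0,0,0],[0,0,0],[0,0,0]]}'
python3 -m pendant '{"gripper":[0.82,0.82,0.82,0.82,0.82],"offset":[[-3,0,5],[-5,0,3],[-5,2,0],[-5,3,0],[0,0,0]],"angular":[[0,0,0],[0,0,0],[0,0,0],[0,0,0],[0,0,0]]}'
python3 - <<'E'
from h import *
go(606,-268,23,-41)
b=capture("scene");a=capture("top")
cv2.imwrite("pics/e1.png",np.vstack([cv2.resize(a[100:220,90:420],(760,276)),cv2.resize(b[160:300,60:460],(760,266))])[:,:,::-1])
cv2.imwrite("pics/e2.png",cv2.resize(b[220:310,110:430],(800,225),interpolation=cv2.INTER_CUBIC)[:,:,::-1])
for n,im,bx in (("top",a,dict(bell=(155,197,177,218),oil=(108,138,134,164),grease=(376,140,404,168))),("scene",b,dict(bell=(350,193,374,213)))):
    m=(cv2.cvtColor(im,cv2.COLOR_RGB2HSV)[...,1]<75).astype(np.uint8)*255
    for k,q in bx.items():
        c=blob(im,q,m);print(n,k,cv2.contourArea(c),c.mean(0))
E
```

```text
time_s: 22.38
position: [0.6067, -0.2686, 0.0811]
orientation: [[0.757, -0.653, -0.004], [-0.653, -0.757, 0.001], [-0.004, 0.002, -1.0]]
contact_force: [0.4, 0.5, 0.8]
grip_width: 0.07
time_s: 23.0
position: [0.4252, -0.2191, 0.1736]
orientation: [[0.756, -0.654, 0.011], [-0.654, -0.756, -0.004], [0.011, -0.004, -1.0]]
contact_force: [0.7, 0.6, 0.1]
grip_width: 0.07
t 23.0 pos [ 425.2 -219.1  173.6] yaw -40.8 w 70.0 F [0.7 0.6 0.1] q [ 14.  15.  11. 119.  -4.  46. -13.]
need cm [ 18.08  -4.89 -15.06] rot [ 0.2  0.6 -0.2]
top bell 170.5 [165.7907 206.8372]
top oil 199.5 [120.5098 151.4706]
top grease 240.5 [390.1176 152.4314]
scene bell 178.0 [361.84 202.6 ]
```

View pics/e1.png

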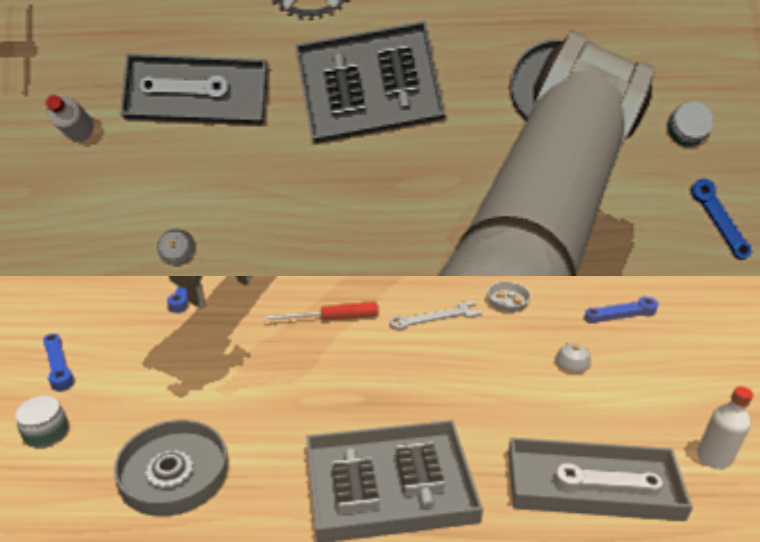

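View pics/e2.png

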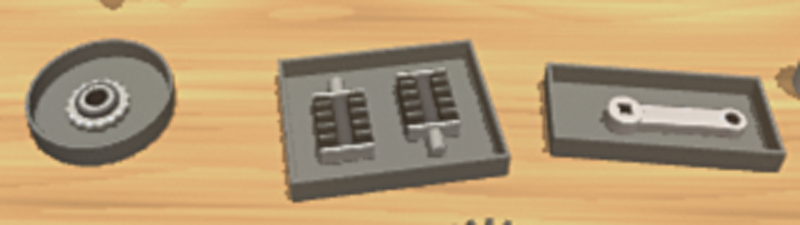

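All four parts lie flat on their tray floors, the bystanders are within a pixel of where they started, and the arm is clear of everything. Handing in.

```bash
python3 -c "
from cell import *
print(job_done())"
```

```text
the job is handed in; nothing more can be done
None
```

The job is handed in after about 23 s: both pedals are side by side in the wide tray, the crank is in the narrow tray and the freewheel is in the round tin. `job_done` gives no verdict, so this rests on my own checks.

- **Parts:** The last scene picture shows all four lying flat on their tray floors. I judged this by eye and did not re-measure positions after release. The top view of the tin was blocked by the arm, so the freewheel was confirmed in the scene view only.
- **Crank position:** It sits about 10–13 mm off-centre along its tray, against a limit of 60 mm.
- **Bystanders:** The bell, oil bottle and grease tin are within about 1 pixel (roughly 3 mm) of their starting places in the top view. I did not touch the blue look-alikes.
- **Forces:** The largest contact I saw was about 11 N, when the crank touched its tray floor.
- **Disagreements:**
  - The tray centres differed by about 10 mm between the two cameras because their walls showed, so I corrected for wall height.
  - The grip read 53.6 mm on the freewheel, less than the 56 mm disc, but it was held level in the pictures.
  - The tool drifted sideways by up to 13 mm during descents. I corrected this before releasing pedal_b and the freewheel.

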